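Slide a marked-out brass strip out of its channel and feed the disc cutter

TASK

The marked-out brass strip lies sunk in the channel of the steel marking-out block, where its sides cannot be gripped: press lightly on it and slide it along the channel until one end hangs well over the block's edge, never pressing so hard that its face is marked. Then take it by the overhanging end and feed its other end into the slot of the disc cutter, gently, until it is fully home against the stop at the back; let go of it there, and leave the other things on the bench where they are.

Things in the scene. Friction and masses are not known exactly. Their poses are not given: they have to be found in the camera images.
- strip: the plain unpunched brass strip in the channel of the block: 110 x 46 mm, 2.5 mm thick, 80 to 140 g, with fine scribed lines; either end and face will do. Origin at the middle of its underside, x along its length, y across, z up. It slides easily on polished steel and sticks better under a fingertip: some 6 N of pressure drag it, over 25 N mark it
- strip_end_a (a point): middle of the strip's end at its own -x (at the start the end nearer to the robot), on the underside
- strip_end_b (a point): middle of the strip's end at its own +x, on the underside
- channel_block: steel block 130 (x) x 124 (y) mm on a rubber foot, fixed to the bench. A channel 52 mm wide and 4.5 mm deep runs through its top along x, open at both ends, its floor 36 mm above the bench; the strip lies in it, 2 mm below the rims, 3 mm from each side. Origin under the block's middle on the bench, x away from the robot. Beyond the open ends there is free room down to the bench
- disc_cutter: disc cutter, fixed to the bench: dark steel die block 110 mm wide, 92 mm long, with a bright guide plate with two round punch holes screwed over it, 61 mm high (66 over screw heads). Between them a level slot opens to the side facing the robot. Origin on the bench below the middle of the slot's mouth; x points straight into the slot, y to its left, z up
- slot_mouth (a point): middle of the slot's mouth, on the slot's floor, 36 mm above the bench. The slot is 50.5 mm wide and 5.5 mm high. In front of the mouth a ramp 12 mm long rises 6 mm to the floor, between side cheeks flared outward at 30 degrees; the guide plate's lower edge over the mouth is bevelled upward. The bench in front of it is free
- slot_stop (a point): middle of the flat stop at the back of the slot, on its floor, 62 mm inside the mouth: a strip fully home has 48 mm of its length standing out of the mouth and its middle 7 mm inside
- hide_mallet: hide mallet lying at the front right, 271 mm long; leave it
- loupe: black eye loupe, 35 mm wide, 26 mm high, standing upright on the right; leave it
- dividers: steel dividers, 136 mm long, lying in front; leave them
- charcoal_block: black charcoal block 66 x 101 x 33 mm, on the right; leave it
- pumice_block: pale abrasive block 47 x 76 x 33 mm, on the right; leave it
- screwdriver: screwdriver, 174 mm long, lying in front; leave it

How it is judged (in metres and radians):
On the way:
1. one end of the strip hangs at least 24 mm over an open end of the channel while the strip still lies flat in it ((x of any of strip_end_a, strip_end_b in the frame of channel_block above 0.089 m or x of any of strip_end_a, strip_end_b in the frame of channel_block below -0.089 m) and angle between strip's own z axis and vertical below 0.06 rad and height (world z) of strip between 0.034 and 0.039 m and horizontal distance between strip and channel_block below 0.09 m), for 0.2 s.
At the end, for the whole second after the job is handed in: the strip lies at rest in the cutter's slot, its inner end within 3 mm of the back stop (strip's middle at least 4 mm inside the mouth), straight in the slot, released (x of strip in the frame of disc_cutter between 0.004 and 0.01 m and y of strip in the frame of disc_cutter between -0.005 and 0.005 m and z of strip in the frame of disc_cutter between 0.033 and 0.041 m and angle between the x axis of strip and the x axis of disc_cutter, either way round below 0.1 rad and linear speed of strip below 0.01 m/s and contact force between the fingers and strip below 0.05 N); the robot touches nothing.
It fails at once if the strip is pressed on the channel block with more than 25 N (marks its face) (contact force between strip and channel_block above 25 N).
It fails at once if the strip is forced against the disc cutter with more than 25 N (contact force between strip and disc_cutter above 25 N).
It fails at once if another thing on the bench is moved by more than 15 mm (distance of any of hide_mallet, loupe, dividers, charcoal_block, pumice_block, screwdriver from where it was at the start of the episode above 0.015 m).
It also fails if it takes over 64 s, if anything falls off the work surface, if the arm or the gripper's body presses on something with over 40 N, if the wrist force passes 120 N, or if a joint passes its speed limit or range.

ROBOT

A 6-joint arm with a two-finger parallel gripper is mounted at the origin on a cart in front of the work surface, level with it; the furniture and walls round the work are solid. World frame = base frame: x ahead of the robot, y to its left, z up, the work surface at z = 0. Lengths are in mm, angles in rad, forces in N, time in s.
With the tool pointing down it reaches from about 275 to 1000 mm from the base axis. Payload 8.4 kg.
Tool frame: the origin (TCP) lies between the finger pads; the fingertips stand 22 mm ahead of it and the grasp point (between the pads) lies 3 mm ahead of it (r.nose_length is the z of the fingertips in the tool frame, in mm); z points along the fingers, y is the line along which they close (so a half turn about z gives the same grasp; the last joint's range is limited). The gripper opens to 85 mm and grips with 20 to 120 N. Pads are 22 mm wide; open, the fingers measure 114 mm over their backs; the gripper's body (76 mm by 85 mm) begins 54 mm behind the grasp point. The pads swing forward as they close: fully open they stand 13 mm farther back than shut.
Start: joints at [-0.002, 0.353, 1.633, -0, 1.155, -0.002], TCP at [625.002, -0, 253.281] pointing down, gripper open.
Joint ranges: [-2.63, 2.63], [-0.92, 2.1], [0.06, 2.66], [-1.3, 4.44], [0, 2.69], [-3.02, 3.02]. Speed limits (rad/s): [2.22, 2.22, 2.79, 3.14, 3.14, 3.14].

INTERFACE

Orientations are given as [roll, pitch, yaw] about the fixed x, y, z axes, in that order (R = Rz(yaw) Ry(pitch) Rx(roll)).
In Python, from rig import r, cams gives the robot as it stands.
- The arm moves only by the shell command python3 -m handwheel 'ROWS' [FORCE]. ROWS is a JSON list of rows, 1 to 5 of them, each an object with the fields r (a list: a rotation vector rx, ry, rz in rad), trans (a list: dx, dy, dz in mm), finger_gap (the opening from 0.0 (shut) to 1.0 (fully open)); a field left out counts as zero (the opening has to be given); each row shifts and turns the commanded pose from where the row before left it, along the tool's axes as they then stand; what a row does not reach is not made up. A row lasts 1/12 s, in which the tool goes at most 41.7 mm and 0.125 rad, less where a joint would pass 70% of its speed; a pose out of reach is approached as far as the arm can. The fingers move at their own pace and stop on an object; FORCE is the grip in N (left out, the last holds). Time passes only in rows, so rows that do not move let the fingers close. It prints the time, the measured TCP pose, the force, the opening and the grip force at its end. Input that does not fit is refused with a message, and nothing moves.
- r.sense(): the state, without advancing time (a new reading comes with each control period).
- cams.grab_frame(name): name is "scene" or "side" or "wrist"; returns the picture (384x512x3 uint8, red, green, blue); there is no depth.
- cams.camera_params(name): a dict with "fx", "fy", "cx", "cy" (pixels), "rvec" (rotation vector, rad) and "tvec" (3), from world to camera coordinates, as OpenCV has them. Camera axes: x right, y down, z forward; pixel columns grow to the right and rows downward; lengths in mm; the calibration is good to about 2 mm. The wrist camera is an equidistant fisheye: a pixel r from the principal point sees the ray r / f radians off the axis. A picture is of the moment at which its call begins: read the wrist's pose just before it. camera_params takes no time and is no camera call; for the wrist camera it gives the pose at the moment of the call.
- r.sign_off(): hands the job in; it is judged then, once.
The state is a dict: "clock": time; "qpos": joint angles; "qvel": joint speeds; "joint_efforts": joint torques, N m; "eef_pos": TCP position; "tcp_rot": TCP orientation; "contact_force": force on the tool from outside, world axes, zero at the start; "wrist_torque": the same for the moment, N m; "opening": opening from 0.0 (shut) to 1.0 (fully open); "grasp_force": force on a finger pad.
Only numpy, scipy, OpenCV 4.12 (cv2) and the standard library are available. Lean on these libraries where they do the work, as an engineer would, in place of code of your own. Each camera call takes 0.05 s, during which the arm holds its last target. There are 200 camera calls.

## Working session

There is one attempt and no reset: what is moved stays moved. The work goes in short steps, Python scripts to look and compute and a shell command to move; the robot and the scene stay as the last step left them, time stands still between calls to the robot, and variables do not carry over. Pictures are saved under pics/ and viewed, at most 13 in all, crops included, and the job is handed in when it is done.

```bash
ls; mkdir -p pics
python3 - <<'E'
from rig import r,cams
import cv2
for n in("scene","side"):
    f=cams.grab_frame(n);cv2.imwrite(f"pics/{n}0.png",cv2.resize(f[:,:,::-1],(800,600)) if 0 else f[:,:,::-1])
    print(cams.camera_params(n))
f=cams.grab_frame("wrist");cv2.imwrite("pics/wrist0.png",f[:,:,::-1]);print(cams.camera_params("wrist"))
print(r.sense(),r.nose_length)
E
```

```text
pics
{'fx': 412.41317292689126, 'fy': 412.41317292689126, 'cx': 260.56818390478094, 'cy': 192.26177562201278, 'rvec': array([ 2.10069452, -1.1804061 ,  0.51334656]), 'tvec': array([-339.23931965,  296.30787137,  704.95091423])}
{'fx': 379.4726501834493, 'fy': 379.4726501834493, 'cx': 250.3308727917101, 'cy': 195.0066898344647, 'rvec': array([ 2.11653326, -0.29264896,  0.16808713]), 'tvec': array([-500.0492872 ,   58.62320173,  960.63992415])}
{'fx': 297.3186396354542, 'fy': 297.3186396354542, 'cx': 255.9146708554049, 'cy': 186.1812688483638, 'rvec': array([-2.86817352e+00,  6.87787978e-04,  2.07388718e-03]), 'tvec': array([-624.25830449,  -34.63795028,  380.26309562])}
{'clock': 0.15, 'qpos': array([-2.40716326e-03,  3.53489055e-01,  1.63394622e+00, -7.00428657e-06,
        1.15520098e+00, -2.40702835e-03]), 'qvel': array([ 0.00038295, -0.00121854, -0.00216782, -0.0005076 , -0.00011831,
       -0.00123333]), 'joint_efforts': array([-7.39769093e-04, -6.05638933e+01, -3.42338884e+01, -2.29960733e-05,
        6.16452831e-03, -4.00942213e-05]), 'eef_pos': array([ 6.24668564e+02, -5.73284709e-03,  2.52741443e+02]), 'tcp_rot': array([-3.14054904e+00,  3.89311083e-06,  1.57079903e+00]), 'contact_force': array([ 0.71936588, -0.21392239,  0.15103481]), 'wrist_torque': array([ 0.03172148,  0.01290043, -0.04973688]), 'grasp_force': 0.0, 'opening': 1.002945855676626} 22.0
```

View pics/scene0.png

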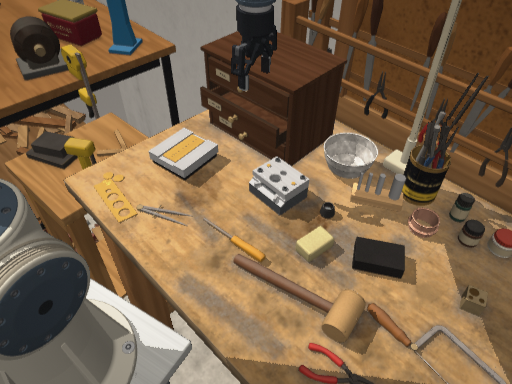

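View pics/wrist0.png

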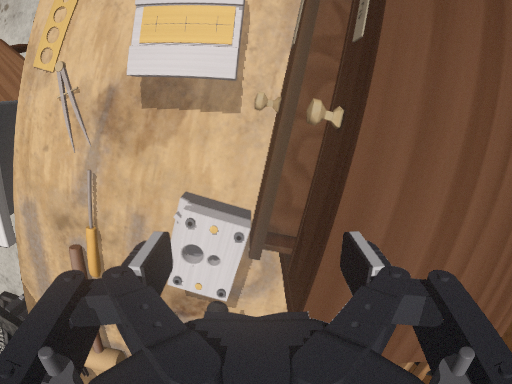

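View pics/side0.png

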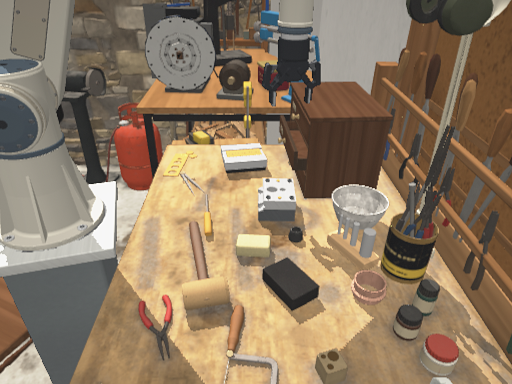

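The wrist view shows the strip at about (190,25) in the pale block (128–243, 0–79), and the cutter plate at (180–250, 195–300). The mouth side faces left, towards the robot. The scene and side views show the cabinet and drawer just beyond the cutter and block. Next I'll measure by ray casting.

```bash
cat > h.py <<'E'
import cv2,numpy as np
from rig import r,cams
def ray(p,uv,fish):
    K=np.array([[p["fx"],0,p["cx"]],[0,p["fy"],p["cy"]],[0,0,1.]])
    uv=np.asarray(uv,float).reshape(-1,1,2)
    n=(cv2.fisheye.undistortPoints(uv,K,np.zeros(4)) if fish else cv2.undistortPoints(uv,K,None)).reshape(-1,2)
    R=cv2.Rodrigues(np.asarray(p["rvec"]))[0]
    return -R.T@np.asarray(p["tvec"]), np.c_[n,np.ones(len(n))]@R
def plane(p,uv,z,fish):
    o,d=ray(p,uv,fish); return o+d*((z-o[2])/d[:,2])[:,None]
def proj(p,X,fish):
    R=cv2.Rodrigues(np.asarray(p["rvec"]))[0]; c=np.asarray(X,float).reshape(-1,3)@R.T+np.asarray(p["tvec"]).ravel()
    n=c[:,:2]/c[:,2:]
    if fish:
        t=np.linalg.norm(n,axis=1,keepdims=True); n=n*np.arctan(t)/t
    return n*[p["fx"],p["fy"]]+[p["cx"],p["cy"]]
def rect(X):
    c,s,a=cv2.minAreaRect(X[:,:2].astype(np.float32)); 
    if s[0]<s[1]: s=s[::-1];a+=90
    return np.round(c,1),np.round(s,1),round((a+90)%180-90,2)
def blobs(m,amin=150):
    m=cv2.morphologyEx(m.astype(np.uint8)*255,cv2.MORPH_CLOSE,np.ones((5,5)))
    return [c for c in cv2.findContours(m,cv2.RETR_EXTERNAL,cv2.CHAIN_APPROX_NONE)[0] if cv2.contourArea(c)>amin]
E
cat > m0.py <<'E'
from h import *
for n in("wrist","scene","side"):
    f=cv2.imread(f"pics/{n}0.png"); p=cams.camera_params(n); h=cv2.cvtColor(f,cv2.COLOR_BGR2HSV)
    H,S,V=[h[...,i].astype(int) for i in range(3)]
    fi=n=="wrist"
    print(n, -cv2.Rodrigues(p["rvec"])[0].T@p["tvec"])
    for nm,m,z in(("brass",(abs(H-21)<6)&(S>110)&(V>190),38.5),("pale",(S<45)&(V>150),40.5),("pale",(S<45)&(V>150),61)):
        for c in blobs(m):
            x,y,w,hh=cv2.boundingRect(c); X=plane(p,c[:,0,:],z,fi); R=rect(X)
            if 250<R[0][0]<900 and R[1][0]<180: print(nm,z,(x,y,w,hh),*R)
E
python3 m0.py
```

```text
wrist [624.81237412  68.91314248 374.64478664]
brass 38.5 (86, 228, 9, 48) [ 384.9 -124.9] [79.5 12.4] 78.92
brass 38.5 (140, 6, 95, 38) [544.3 167.1] [109.8  45.7] -5.56
brass 38.5 (33, 0, 44, 72) [355.4 185.4] [99.7 41.6] 68.79
pale 40.5 (128, 232, 34, 42) [ 478.5 -116.5] [79.1 19.3] 49.93
pale 40.5 (167, 198, 84, 103) [ 556.8 -114.8] [131.7  95.3] 73.25
pale 40.5 (57, 69, 32, 77) [384.9  80.4] [103.9  27. ] -73.04
pale 40.5 (127, 0, 117, 79) [540.8 151.9] [130.3  94. ] -5.72
pale 40.5 (0, 0, 40, 45) [270.2 223.6] [97.1 67.9] -17.22
pale 61 (128, 232, 34, 42) [ 487.5 -105.2] [74.2 18.2] 49.93
pale 61 (167, 198, 84, 103) [ 560.9 -103.6] [123.6  89.4] 73.25
pale 61 (57, 69, 32, 77) [399.6  79.7] [97.5 25.4] -73.04
pale 61 (127, 0, 117, 79) [546.  146.8] [122.3  88.2] -5.72
pale 61 (0, 0, 40, 45) [292.  214.1] [91.1 63.8] -17.22
scene [ -83.49934186 -432.85166202  710.98857987]
brass 38.5 (413, 235, 44, 57) [ 519.7 -484.6] [129.8  71.4] 22.78
brass 38.5 (65, 131, 25, 17) [414.3 425.2] [84.  46.5] 83.34
brass 38.5 (97, 115, 33, 28) [511.8 379.2] [145.2  33.9] 72.75
pale 40.5 (417, 326,
[... 722 characters left out ...]
-87.4
brass 38.5 (163, 151, 34, 26) [345.1 144.2] [165.6  68.4] 68.34
brass 38.5 (226, 149, 35, 8) [543.1 166.1] [108.3  41.1] -5.48
brass 38.5 (214, 132, 45, 14) [545.2 276.3] [146.5  87.3] -4.83
pale 40.5 (234, 354, 44, 30) [ 375.7 -552.7] [78.3 33.2] -52.06
pale 40.5 (332, 184, 57, 42) [ 749.2 -188.9] [168.6 155.3] 19.22
pale 40.5 (258, 178, 38, 34) [562.2 -99.7] [164.4  96.3] 73.13
pale 40.5 (221, 143, 46, 23) [536.9 145.2] [161.3 132.5] 83.78
pale 61 (234, 354, 44, 30) [ 371.3 -565.9] [75.2 31.9] -52.06
pale 61 (332, 184, 57, 42) [ 730.2 -216.3] [162.  149.2] 19.22
pale 61 (258, 178, 38, 34) [ 550.5 -130.7] [158.   92.6] 73.13
pale 61 (221, 143, 46, 23) [526.2 104.7] [155.  127.3] 83.78
```

```bash
python3 -m handwheel '[{"trans":[33.2,-14.1,15],"finger_gap":0},{"trans":[33.2,-14.1,15],"finger_gap":0},{"trans":[33.2,-14.1,15],"finger_gap":0},{"trans":[33.2,-14.1,15],"finger_gap":0},{"r":[0,0,0.097],"trans":[33.2,-14.1,15],"finger_gap":0}]' 60; python3 -m handwheel '[{"trans":[0,0,30],"finger_gap":0},{"trans":[0,0,30],"finger_gap":0},{"finger_gap":0},{"finger_gap":0}]'
python3 - <<'E'
from h import *
p=cams.camera_params("wrist"); f=cams.grab_frame("wrist");cv2.imwrite("pics/w1.png",f[:,:,::-1]);np.save("w1.npy",p)
s=r.sense();print(s["eef_pos"],s["tcp_rot"],s["contact_force"])
print(proj(p,[[544,167,38.5],[554,166,38.5]],True))
E
```

```text
clock: 0.57
eef_pos: [553.6, 167.2, 177.8]
tcp_rot: [3.141, -0.0, 1.474]
contact_force: [0.8, 0.1, -0.2]
opening: 0.31
grasp_force: 0.0
clock: 0.9
eef_pos: [553.3, 165.8, 117.2]
tcp_rot: [-3.138, 0.001, 1.474]
contact_force: [0.2, 0.0, 0.2]
opening: 0.001
grasp_force: 0.0
[554.68957665 165.83760782 118.74305886] [-3.14101097e+00  2.58641589e-04  1.47359508e+00] [0.14067417 0.57934505 0.39941835]
[[243.29877368 202.61108438]
 [257.39079253 202.66954897]]
```

View pics/w1.png

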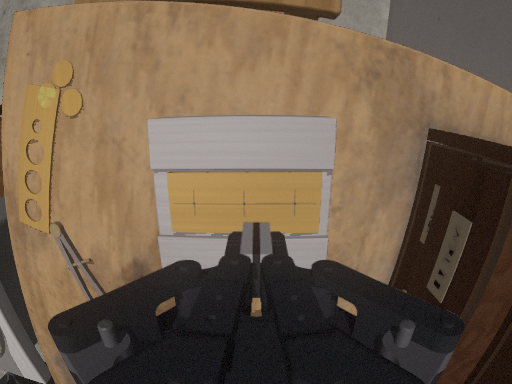

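The strip spans columns 168–321 and rows 171–236, with its middle at (244,203) as predicted. The block's ends are at columns 155 and 330, and the cabinet is well clear. Now going down to press.

```bash
python3 -m handwheel '[{"trans":[0,0,27],"finger_gap":0},{"trans":[0,0,20],"finger_gap":0},{"trans":[0,0,5],"finger_gap":0},{"finger_gap":0},{"finger_gap":0}]'; python3 -m handwheel '[{"trans":[0,0,1],"finger_gap":0},{"trans":[0,0,1],"finger_gap":0},{"finger_gap":0}]'
```

```text
clock: 1.37
eef_pos: [555.6, 165.9, 67.8]
tcp_rot: [3.14, -0.001, 1.473]
contact_force: [0.6, -0.3, -0.1]
opening: -0.001
grasp_force: 0.0
clock: 1.62
eef_pos: [555.1, 166.1, 65.2]
tcp_rot: [3.14, -0.001, 1.474]
contact_force: [0.5, -0.8, 0.1]
opening: -0.0
grasp_force: 0.0
```

```bash
python3 -m handwheel '[{"trans":[0,0,1],"finger_gap":0},{"trans":[0,0,1],"finger_gap":0},{"finger_gap":0}]';for i in 1 2 3 4; do :; done; python3 -m handwheel '[{"trans":[0,0,0.5],"finger_gap":0},{"finger_gap":0}]'
```

```text
clock: 1.87
eef_pos: [554.4, 166.0, 62.2]
tcp_rot: [-3.142, 0.0, 1.474]
contact_force: [0.5, -0.1, 0.3]
opening: -0.003
grasp_force: 0.0
clock: 2.03
eef_pos: [554.4, 166.0, 61.7]
tcp_rot: [-3.141, 0.0, 1.474]
contact_force: [-0.3, -0.4, 0.2]
opening: 0.003
grasp_force: 0.0
```

```bash
python3 -m handwheel '[{"trans":[0,0,0.5],"finger_gap":0},{"finger_gap":0}]'
```

```text
clock: 2.2
eef_pos: [554.4, 166.0, 61.1]
tcp_rot: [-3.141, 0.0, 1.474]
contact_force: [0.4, -0.8, -0.1]
opening: 0.003
grasp_force: 0.0
```

```bash
python3 -m handwheel '[{"trans":[0,0,0.3],"finger_gap":0},{"finger_gap":0}]'
```

```text
clock: 2.37
eef_pos: [554.4, 166.0, 60.9]
tcp_rot: [-3.141, 0.0, 1.474]
contact_force: [0.2, 0.6, 0.0]
opening: 0.003
grasp_force: 0.0
```

```bash
python3 -m handwheel '[{"trans":[0,0,0.3],"finger_gap":0},{"finger_gap":0}]'
```

```text
clock: 2.53
eef_pos: [554.5, 166.0, 60.6]
tcp_rot: [-3.142, 0.0, 1.474]
contact_force: [0.0, -0.3, 1.0]
opening: -0.003
grasp_force: 0.0
```

```bash
python3 -m handwheel '[{"trans":[0,0,0.3],"finger_gap":0},{"finger_gap":0}]'
```

```text
clock: 2.7
eef_pos: [554.5, 166.0, 60.6]
tcp_rot: [3.142, 0.0, 1.474]
contact_force: [-1.0, 0.6, 4.1]
opening: 0.002
grasp_force: 1.8
```

```bash
python3 -m handwheel '[{"trans":[0,0,0.3],"finger_gap":0},{"trans":[0,0,0.3],"finger_gap":0},{"finger_gap":0}]'; python3 -m handwheel '[{"trans":[0,-1,0],"finger_gap":0},{"trans":[0,-2,0],"finger_gap":0},{"trans":[0,-2,0],"finger_gap":0}]'
```

```text
clock: 2.95
eef_pos: [554.6, 166.0, 60.6]
tcp_rot: [3.141, -0.0, 1.474]
contact_force: [-2.2, -0.1, 9.9]
opening: 0.005
grasp_force: 5.2
clock: 3.2
eef_pos: [550.9, 166.8, 60.6]
tcp_rot: [3.139, -0.001, 1.474]
contact_force: [1.7, 0.6, 5.2]
opening: -0.003
grasp_force: 2.8
```

```bash
python3 -m handwheel '[{"trans":[0,0,0.3],"finger_gap":0},{"finger_gap":0}]'; python3 -m handwheel '[{"trans":[0,-2,0.1],"finger_gap":0},{"trans":[0,-2,0],"finger_gap":0},{"trans":[0,-2,0],"finger_gap":0}]'; python3 -m handwheel '[{"finger_gap":0}]'
```

```text
clock: 3.37
eef_pos: [550.6, 166.8, 60.5]
tcp_rot: [3.139, -0.001, 1.474]
contact_force: [-0.3, -1.0, 10.1]
opening: 0.003
grasp_force: 5.1
clock: 3.62
eef_pos: [545.5, 167.5, 60.6]
tcp_rot: [3.138, -0.001, 1.474]
contact_force: [1.7, -0.8, 8.0]
opening: -0.001
grasp_force: 3.9
clock: 3.7
eef_pos: [545.1, 167.5, 60.6]
tcp_rot: [3.138, -0.001, 1.474]
contact_force: [1.5, 0.3, 9.5]
opening: 0.005
grasp_force: 4.5
```

Good: about 9 N with a drag of about 1.5 N. Checking that the strip moves along.

```bash
python3 -m handwheel '[{"trans":[0,-3,0.1],"finger_gap":0},{"trans":[0,-3,0],"finger_gap":0},{"trans":[0,-3,0.1],"finger_gap":0},{"finger_gap":0}]'
cat > st.py <<'E'
from h import *
s=r.sense();p=cams.camera_params("wrist"); f=cams.grab_frame("wrist");h=cv2.cvtColor(f,cv2.COLOR_RGB2HSV)
H,S,V=[h[...,i].astype(int) for i in range(3)]
print(s["eef_pos"].round(1),s["contact_force"].round(1))
for c in blobs((abs(H-21)<6)&(S>110)&(V>190),800): print(cv2.boundingRect(c),*rect(plane(p,c[:,0,:],38.5,True)))
E
python3 st.py
```

```text
clock: 4.03
eef_pos: [536.3, 168.5, 60.6]
tcp_rot: [3.138, -0.002, 1.474]
contact_force: [1.6, 0.4, 10.7]
opening: 0.002
grasp_force: 5.3
[536.3 168.5  60.6] [ 1.6  0.4 10.7]
```

```bash
cat > st.py <<'E'
from h import *
import sys
n=sys.argv[1]
s=r.sense();p=cams.camera_params(n); f=cams.grab_frame(n);h=cv2.cvtColor(f,cv2.COLOR_RGB2HSV)
cv2.imwrite(f"pics/{n}_{s['clock']:.2f}.png",f[:,:,::-1])
H,S,V=[h[...,i].astype(int) for i in range(3)]
for c in blobs((abs(H-21)<6)&(S>110)&(V>int(sys.argv[2])),60):
    R=rect(plane(p,c[:,0,:],38.5,n=="wrist"))
    if np.hypot(*(R[0]-[520,167]))<90: print(cv2.boundingRect(c),*R)
E
python3 st.py wrist 120; python3 st.py side 150; python3 st.py scene 150
```

```text
(138, 83, 27, 35) [491.5 244.9] [18.2 11.4] 32.53
(0, 0, 342, 384) [439.7 128.3] [359.9 248.4] 69.92
(220, 149, 35, 12) [523.4 156.9] [108.9  63.8] -4.34
```

```bash
python3 -m handwheel '[{"trans":[0,-3,0],"finger_gap":0},{"trans":[0,-3,0],"finger_gap":0},{"trans":[0,-3,0],"finger_gap":0},{"finger_gap":0}]'
```

```text
clock: 4.57
eef_pos: [527.4, 169.4, 60.6]
tcp_rot: [3.138, -0.002, 1.474]
contact_force: [1.8, 0.0, 10.5]
opening: 0.001
grasp_force: 5.4
```

```bash
python3 -m handwheel '[{"trans":[0,-3,0],"finger_gap":0},{"trans":[0,-3,0.1],"finger_gap":0},{"trans":[0,-3,0],"finger_gap":0},{"finger_gap":0}]'
```

```text
clock: 4.9
eef_pos: [518.6, 170.4, 60.5]
tcp_rot: [3.137, -0.002, 1.474]
contact_force: [2.0, 0.3, 10.6]
opening: -0.0
grasp_force: 5.8
```

```bash
python3 -m handwheel '[{"trans":[0,-3,0],"finger_gap":0},{"trans":[0,-3,0.1],"finger_gap":0},{"trans":[0,-3,0],"finger_gap":0},{"trans":[0,-3,0],"finger_gap":0},{"trans":[0,-2,0],"finger_gap":0}]'; python3 -m handwheel '[{"finger_gap":0},{"trans":[0,0,-5],"finger_gap":0},{"trans":[0,0,-40],"finger_gap":1},{"trans":[0,0,-40],"finger_gap":1},{"finger_gap":1}]'; python3 -m handwheel '[{"finger_gap":1},{"finger_gap":1}]'; python3 st.py wrist 170; python3 st.py scene 170
```

```text
clock: 5.32
eef_pos: [505.2, 171.8, 60.6]
tcp_rot: [3.136, -0.002, 1.474]
contact_force: [2.6, -0.9, 11.0]
opening: 0.003
grasp_force: 5.5
clock: 5.73
eef_pos: [506.1, 172.2, 150.2]
tcp_rot: [3.134, -0.004, 1.474]
contact_force: [2.4, 0.7, 0.5]
opening: 0.416
grasp_force: 0.0
clock: 5.9
eef_pos: [502.3, 170.9, 143.9]
tcp_rot: [-3.141, 0.0, 1.474]
contact_force: [-0.9, 0.8, -0.4]
opening: 0.709
grasp_force: 0.0
(178, 165, 58, 30) [464.  185.4] [46.2 24.1] -5.36
```

```bash
ls -t pics|head -3
python3 - <<'E'
from h import *
p=cams.camera_params("wrist");f=cams.grab_frame("wrist");cv2.imwrite("pics/w3.png",f[:,:,::-1])
h=cv2.cvtColor(f,cv2.COLOR_RGB2HSV);H,S,V=[h[...,i].astype(int) for i in range(3)]
for c in blobs((abs(H-21)<6)&(S>150),500): print(cv2.boundingRect(c),*rect(plane(p,c[:,0,:],38.5,True)))
E
```

```text
scene_5.95.png
wrist_5.90.png
scene_4.18.png
(425, 212, 87, 91) [727.   65.3] [133.8 113.6] -1.91
(453, 131, 59, 88) [726.2 168.4] [93.4 84.4] -79.96
```

View pics/w3.png

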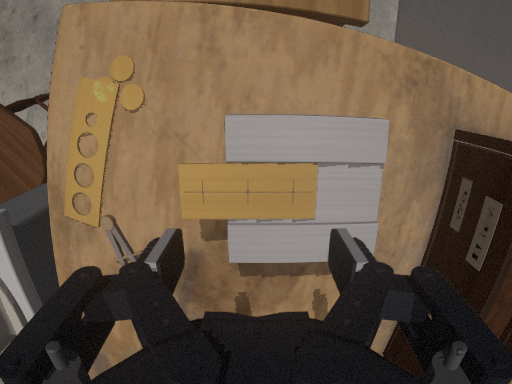

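The strip's corners are at (179,164), (316,164), (316,219) and (182,219). The block's near end is at column 227, so the overhang is about 38 mm. Before grasping I'll turn the tool and look at the cutter.

```bash
python3 - <<'E'
from h import *
p=cams.camera_params("wrist")
print(plane(p,[[179,164],[316,164],[316,219],[182,219]],38.5,True).round(1), r.sense()["eef_pos"])
E
python3 -m handwheel '[{"r":[0,0,0.12],"trans":[-35,-6,-6],"finger_gap":1},{"trans":[-35,-6,-6],"finger_gap":1},{"trans":[-35,-6,-6],"finger_gap":1},{"trans":[-35,-6,-6],"finger_gap":1},{"trans":[-35,-6,-6],"finger_gap":1}]'
python3 -m handwheel '[{"trans":[-35,-6,0],"finger_gap":1},{"trans":[-35,-6,0],"finger_gap":1},{"trans":[-35,-6,0],"finger_gap":1},{"r":[0,0,0.12],"finger_gap":1},{"r":[0,0,0.12],"finger_gap":1}]'
python3 -m handwheel '[{"r":[0,0,0.12],"finger_gap":1},{"r":[0,0,0.12],"finger_gap":1},{"r":[0,0,0.12],"finger_gap":1},{"r":[0,0,0.12],"finger_gap":1},{"r":[0,0,0.12],"finger_gap":1}]'
python3 -m handwheel '[{"r":[0,0,0.12],"finger_gap":1},{"r":[0,0,0.12],"finger_gap":1},{"r":[0,0,0.12],"finger_gap":1},{"r":[0,0,0.12],"finger_gap":1},{"r":[0,0,0.12],"finger_gap":1}]'
python3 -m handwheel '[{"finger_gap":1},{"finger_gap":1}]'
python3 - <<'E'
from h import *
p=cams.camera_params("wrist");f=cams.grab_frame("wrist");cv2.imwrite("pics/w4.png",f[:,:,::-1]);np.save("w4.npy",p)
E
```

```text
[[442.9 200.2  38.5]
 [550.6 189.5  38.5]
 [548.7 143.1  38.5]
 [437.5 153.7  38.5]] [501.7521919  170.71355021 142.64405573]
clock: 6.47
eef_pos: [438.2, 4.0, 173.1]
tcp_rot: [-3.139, 0.001, 1.354]
contact_force: [1.2, -0.5, -0.8]
opening: 1.0
grasp_force: 0.0
clock: 6.88
eef_pos: [398.1, -95.1, 173.1]
tcp_rot: [-3.139, 0.001, 1.105]
contact_force: [0.0, 0.7, -0.4]
opening: 1.001
grasp_force: 0.0
clock: 7.3
eef_pos: [398.9, -93.3, 173.0]
tcp_rot: [-3.14, 0.002, 0.508]
contact_force: [-0.3, -0.1, 0.2]
opening: 1.001
grasp_force: 0.0
clock: 7.72
eef_pos: [398.9, -93.3, 173.0]
tcp_rot: [-3.141, 0.002, -0.092]
contact_force: [-0.7, 0.2, -0.1]
opening: 0.999
grasp_force: 0.0
clock: 7.88
eef_pos: [399.1, -93.3, 173.3]
tcp_rot: [-3.141, 0.002, -0.082]
contact_force: [0.1, 0.5, 0.4]
opening: 1.002
grasp_force: 0.0
```

View pics/w4.png

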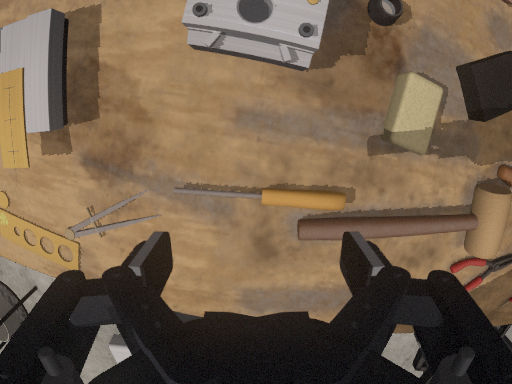

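The cutter's mouth faces the robot at (185–325, 0–68), cut off at the top, so I'll move forward for a full view.

```bash
python3 -m handwheel '[{"trans":[33,0,0],"finger_gap":1},{"trans":[33,0,0],"finger_gap":1},{"finger_gap":1},{"finger_gap":1},{"finger_gap":1}]'
python3 - <<'E'
from h import *
p=cams.camera_params("wrist");f=cams.grab_frame("wrist");cv2.imwrite("pics/w5.png",f[:,:,::-1]);np.save("w5.npy",p)
g=f[0:200,140:370,::-1];cv2.imwrite("pics/w5c.png",cv2.resize(g,None,fx=3,fy=3,interpolation=cv2.INTER_CUBIC))
E
```

```text
clock: 8.35
eef_pos: [464.5, -98.9, 173.3]
tcp_rot: [-3.141, 0.002, -0.084]
contact_force: [-0.8, 0.2, 0.2]
opening: 0.998
grasp_force: 0.0
```

View pics/w5c.png

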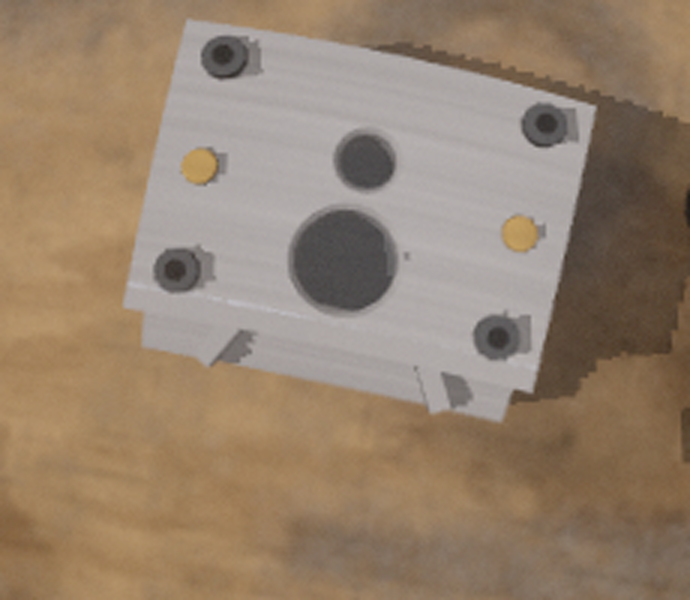

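Plate corners in the full image (crop/3 + 140 in columns): back-left (202.3,6.3), back-right (338.3,34.7), front-right (317.7,130), front-left (181,102). The ramp's front corners are at (187.7,115.7) and (307.3,140.3).

Run:
```python
from h import *
p=np.load("w5.npy",allow_pickle=True).item()
c=np.array([[187,19],[595,104],[533,390],[123,306.]])/3+[140,0]
X=plane(p,c,61,True)[:,:2];print(X.round(1));bl,br,fr,fl=X
n=np.linalg.norm;print("w",n(br-bl),n(fr-fl),"l",n(bl-fl),n(br-fr))
for a,b in((fl,bl),(fr,br)): print("yaw",np.degrees(np.arctan2(*(b-a)[::-1])))
for a,b in((bl,br),(fl,fr)): print("yaw",np.degrees(np.arctan2(*(b-a)[::-1]))+90)
print("front mid",(fl+fr)/2,"centre",X.mean(0))
for z in(30,36): 
    q=plane(p,np.array([[143,347],[502,421.]])/3+[140,0],z,True)[:,:2];print(z,q.round(1),n(q[0]-q[1]),q.mean(0), np.degrees(np.arctan2(*(q[1]-q[0])[::-1]))+90)
ch=plane(p,np.array([[208,365],[436,411.],[240,330],[415,366]])/3+[140,0],40,True)[:,:2];print("cheeks",ch.round(1),(ch[0]+ch[1])/2)
# cross-check by scene view: plate top centroid
p0=cams.camera_params("scene");print("scene px of corners",proj(p0,np.c_[X,[61]*4],False).round(0))
# strip yaw/refined from w3 corners printed before
```

```text
[[ 617.8  -68.8]
 [ 586.1 -174.4]
 [ 509.1 -151.5]
 [ 541.1  -45.2]]
w 110.22223886737451 111.01141647337481 l 80.26391280577764 80.29742343155122
yaw -17.119539056764097
yaw -16.556258357785893
yaw -16.71728835120841
yaw -16.73544126774368
front mid [525.11111264 -98.36410285] centre [ 563.53010232 -109.9911712 ]
30 [[ 529.   -42.2]
 [ 497.1 -147.7]] 110.2354914231425 [513.07884978 -94.95661067] -16.809425169274277
36 [[ 529.1  -43.6]
 [ 498.  -146.7]] 107.74073422853998 [513.53171002 -95.17028143] -16.809425169274277
cheeks [[ 521.8  -63. ]
 [ 502.8 -127. ]
 [ 530.9  -73.2]
 [ 516.2 -121.9]] [512.27973712 -95.02183012]
scene px of corners [[276. 156.]
 [309. 179.]
 [285. 195.]
 [252. 170.]]
```

The cutter checks out: plate 110 wide, 80 long plus the 12 mm ramp makes 92. The mouth is at (525,-98.4) and the yaw is -0.292. Now to the strip's overhanging end.

```bash
python3 -m handwheel '[{"r":[0,0,0.012],"trans":[-5,-39,0],"finger_gap":1},{"trans":[-5,-39,0],"finger_gap":1},{"trans":[-5,-39,0],"finger_gap":1},{"trans":[-5,-39,0],"finger_gap":1},{"trans":[-5,-39,0],"finger_gap":1}]'
python3 -m handwheel '[{"trans":[-4,-39,0],"finger_gap":1},{"trans":[-4,-38,0],"finger_gap":1},{"trans":[0,0,10],"finger_gap":1},{"finger_gap":1},{"finger_gap":1}]'
python3 - <<'E'
from h import *
print(r.sense()["eef_pos"])
p=cams.camera_params("wrist");f=cams.grab_frame("wrist");cv2.imwrite("pics/w6.png",f[:,:,::-1]);np.save("w6.npy",p)
E
```

```text
clock: 8.82
eef_pos: [457.6, 98.7, 174.1]
tcp_rot: [3.141, 0.0, -0.098]
contact_force: [0.9, 0.1, 0.2]
opening: 0.998
grasp_force: 0.0
clock: 9.23
eef_pos: [457.3, 174.2, 163.5]
tcp_rot: [3.14, 0.002, -0.096]
contact_force: [0.3, 0.2, -0.4]
opening: 0.995
grasp_force: 0.0
[457.29984276 174.17637766 163.48435663]
```

View pics/w6.png

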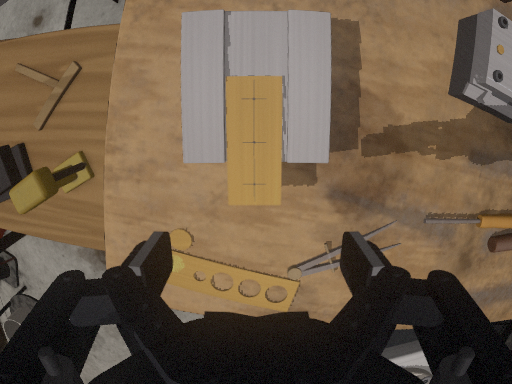

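Strip corners are at (226,76), (283,76), (282,205) and (228,205). The block's near end is at row 162, and the dividers run from (295,271) to (398,222).

Run:
```python
from h import *
p=np.load("w6.npy",allow_pickle=True).item()
X=plane(p,[[226,76],[283,76],[282,205],[228,205]],38.5,True);print(X.round(1),X.mean(0))
n=np.linalg.norm;print(n(X[0]-X[1]),n(X[1]-X[2]),n(X[2]-X[3]))
print("block end",plane(p,[[184,162],[329,162]],40.5,True).round(1))
print("dividers",plane(p,[[295,271],[398,222],[400,243],[328,242]],5,True).round(1))
e=(X[2]+X[3])/2;c=X.mean(0);u=np.array([np.cos(.096),-np.sin(.096)]);t=e[:2]+13*u
s=r.sense();q=s["eef_pos"];d=t-q[:2];y=-.096
print("target",t,"dx",d@[np.cos(y),np.sin(y)],"dy",d@[np.sin(y),-np.cos(y)])
```

```text
[[551.7 189.9  38.5]
 [547.1 143.5  38.5]
 [436.8 153.4  38.5]
 [441.4 200.8  38.5]] [494.23692981 171.9189856   38.5       ]
46.574917106790195 110.81662584821403 47.63602794105818
block end [[484.1 233.7  40.5]
 [472.  110.3  40.5]]
dividers [[345.4 142.    5. ]
 [390.3  22.7   5. ]
 [363.1  17.5   5. ]
 [377.4 104.7   5. ]]
target [452.00253037 175.87404575] dx -5.9852385532423575 dy -1.6000007452665381
```

```bash
python3 -m handwheel '[{"trans":[-5.5,-1.5,25],"finger_gap":1},{"trans":[0,0,40],"finger_gap":1},{"trans":[0,0,35],"finger_gap":1},{"trans":[0,0,25],"finger_gap":1},{"finger_gap":1}]' 40; python3 -m handwheel '[{"finger_gap":0.7},{"finger_gap":0.7},{"finger_gap":0.65},{"finger_gap":0.62}]'
```

```text
clock: 9.7
eef_pos: [450.5, 174.2, 35.4]
tcp_rot: [3.138, 0.007, -0.1]
contact_force: [-1.5, -1.4, 0.4]
opening: 1.002
grasp_force: 0.0
clock: 10.03
eef_pos: [454.7, 177.0, 40.7]
tcp_rot: [-3.14, -0.003, -0.099]
contact_force: [-0.6, 0.2, 0.1]
opening: 0.62
grasp_force: 0.0
```

```bash
python3 -m handwheel '[{"finger_gap":0.56},{"finger_gap":0.55},{"finger_gap":0.54}]'; python3 -m handwheel '[{"finger_gap":0.5},{"finger_gap":0.5},{"finger_gap":0.4},{"finger_gap":0.3},{"finger_gap":0.3}]'
```

```text
clock: 10.28
eef_pos: [453.7, 177.0, 39.5]
tcp_rot: [-3.141, -0.001, -0.098]
contact_force: [0.5, -0.2, 0.2]
opening: 0.538
grasp_force: 0.4
clock: 10.7
eef_pos: [453.6, 177.0, 39.1]
tcp_rot: [-3.141, -0.0, -0.098]
contact_force: [-0.7, -0.2, 5.4]
opening: 0.52
grasp_force: 40.2
```

Gripped at 40 N. Lifting and checking the grasp.

```bash
python3 -m handwheel '[{"trans":[0,0,-3],"finger_gap":0.3},{"trans":[0,0,-5],"finger_gap":0.3},{"trans":[0,0,-12],"finger_gap":0.3},{"trans":[0,0,-15],"finger_gap":0.3},{"trans":[0,0,-15],"finger_gap":0.3}]' 60; python3 -m handwheel '[{"finger_gap":0.3},{"finger_gap":0.3},{"finger_gap":0.3}]'
python3 - <<'E'
from h import *
q=np.load("w4.npy",allow_pickle=True).item()
print("driver",plane(q,[[175,188],[262,190],[345,195],[262,205],[345,208]],12,True).round(0))
s=r.sense();print(s["eef_pos"],s["tcp_rot"],s["contact_force"],s["opening"])
p=cams.camera_params("wrist");f=cams.grab_frame("wrist");cv2.imwrite("pics/w7.png",f[:,:,::-1]);np.save("w7.npy",p)
E
```

```text
clock: 11.12
eef_pos: [452.7, 176.6, 89.3]
tcp_rot: [3.141, 0.002, -0.098]
contact_force: [0.6, 0.2, -0.9]
opening: 0.511
grasp_force: 61.1
clock: 11.37
eef_pos: [453.0, 176.7, 88.5]
tcp_rot: [3.141, 0.001, -0.098]
contact_force: [-0.5, 0.5, -1.6]
opening: 0.51
grasp_force: 61.1
driver [[ 393.  -10.   12.]
 [ 383.  -97.   12.]
 [ 371. -182.   12.]
 [ 368.  -96.   12.]
 [ 356. -182.   12.]]
[452.957821   176.67175516  88.47440049] [ 3.14129230e+00  6.06437183e-04 -9.81773126e-02] [-0.50710012  0.50800464 -1.55650189] 0.5096979642069153
```

View pics/w7.png

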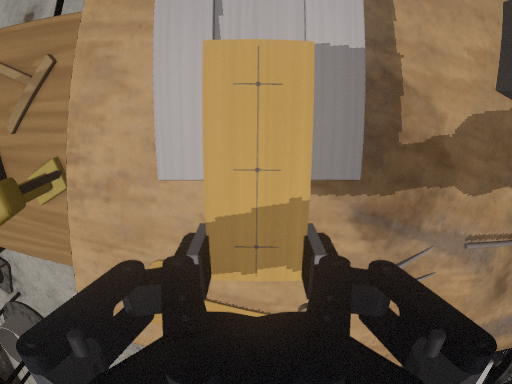

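Strip held level, with far corners at (203,40) and (313,40) and near ones at about (207,279) and (308,282). Checking how it sits in the tool.

Run:
```python
from h import *
p=np.load("w7.npy",allow_pickle=True).item()
X=plane(p,[[203,40],[313,40],[309,281],[207,280]],87.9,True)
n=np.linalg.norm;print(X.round(1),n(X[0]-X[1]),n(X[1]-X[2]),n(X[2]-X[3]))
y=-.098;A=np.array([[np.cos(y),np.sin(y)],[-np.sin(y),np.cos(y)]])
print("rel TCP (fwd,left)",((X[:,:2]-[453,176.7])@A.T).round(1), ((X.mean(0)[:2]-[453,176.7])@A.T).round(1))
# plan: strip middle m ahead of TCP by L
u=np.array([np.cos(.292),-np.sin(.292)]);M=np.array([525.1,-98.4]);L=41.5
for b in(0,78): print(b,"TCP",M+(7-L-b)*u)
```

```text
[[550.9 189.2  87.9]
 [546.6 144.3  87.9]
 [435.8 152.4  87.9]
 [441.5 202.5  87.9]] 45.04757458485036 111.02378448641089 50.37316974156482
rel TCP (fwd,left) [[ 96.2  22. ]
 [ 96.3 -23.1]
 [-14.7 -25.8]
 [-14.   24.5]] [41.  -0.6]
0 TCP [492.0603831  -88.46854918]
78 TCP [417.36211882 -66.01483429]
```

```bash
python3 -m handwheel '[{"r":[0,0,0.097],"finger_gap":0.3},{"r":[0,0,0.097],"finger_gap":0.3},{"trans":[0,20,0],"finger_gap":0.3},{"trans":[5,30,0],"finger_gap":0.3},{"trans":[5,30,0],"finger_gap":0.3}]'; python3 -m handwheel '[{"trans":[5,30,0],"finger_gap":0.3},{"trans":[5,30,0],"finger_gap":0.3},{"trans":[5,30,0],"finger_gap":0.3},{"trans":[5,30,0],"finger_gap":0.3},{"trans":[5,25,0],"finger_gap":0.3}]';python3 -m handwheel '[{"trans":[0,18,0],"finger_gap":0.3},{"finger_gap":0.3},{"finger_gap":0.3},{"finger_gap":0.3}]'
```

```text
clock: 11.83
eef_pos: [439.0, 96.9, 88.0]
tcp_rot: [3.141, 0.001, -0.29]
contact_force: [-0.1, -0.6, -0.8]
opening: 0.51
grasp_force: 61.2
clock: 12.25
eef_pos: [420.8, -50.3, 88.2]
tcp_rot: [3.141, 0.002, -0.292]
contact_force: [1.0, -0.6, -1.7]
opening: 0.507
grasp_force: 61.2
clock: 12.58
eef_pos: [416.6, -65.7, 88.5]
tcp_rot: [-3.142, 0.001, -0.293]
contact_force: [0.3, -0.1, -0.5]
opening: 0.507
grasp_force: 61.2
```

```bash
python3 -m handwheel '[{"trans":[-4,0,10],"finger_gap":0.3},{"trans":[0,0,20],"finger_gap":0.3},{"trans":[0,0,15],"finger_gap":0.3},{"trans":[0,0,3],"finger_gap":0.3},{"finger_gap":0.3}]'; python3 -m handwheel '[{"finger_gap":0.3},{"finger_gap":0.3},{"finger_gap":0.3}]'
python3 - <<'E'
from h import *
p=cams.camera_params("wrist");f=cams.grab_frame("wrist");cv2.imwrite("pics/w8.png",f[:,:,::-1]);np.save("w8.npy",p);print(r.sense()["eef_pos"])
E
```

```text
clock: 13.0
eef_pos: [412.4, -63.9, 40.1]
tcp_rot: [3.141, 0.003, -0.291]
contact_force: [-0.4, -1.0, -1.4]
opening: 0.513
grasp_force: 61.3
clock: 13.25
eef_pos: [413.7, -64.7, 41.7]
tcp_rot: [-3.141, -0.001, -0.292]
contact_force: [-0.4, 0.4, -1.1]
opening: 0.511
grasp_force: 61.3
[413.64485279 -64.77250794  41.63981693]
```

View pics/w8.png

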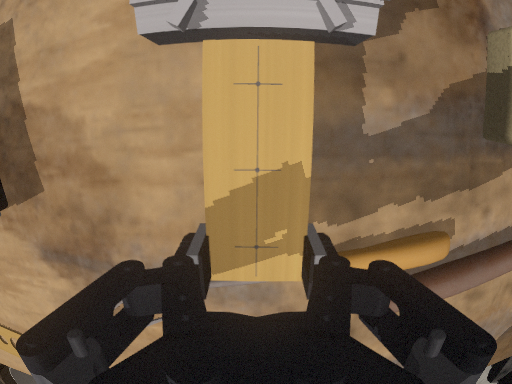

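The strip spans columns 203–314 at row 40, with its centre at 258. The ramp (158–362, centre 260) and the cheeks match it, so it is aligned. Feeding in slowly.

```bash
python3 -m handwheel '[{"trans":[4,0,0.5],"finger_gap":0.3},{"trans":[4,0,0.5],"finger_gap":0.3},{"trans":[4,0,0],"finger_gap":0.3},{"trans":[3,0,0],"finger_gap":0.3},{"finger_gap":0.3}]' ; python3 -m handwheel '[{"trans":[2,0,0],"finger_gap":0.3},{"trans":[2,0,0],"finger_gap":0.3},{"trans":[2,0,0],"finger_gap":0.3},{"finger_gap":0.3}]'
```

```text
clock: 13.72
eef_pos: [428.6, -69.5, 40.1]
tcp_rot: [-3.141, -0.001, -0.292]
contact_force: [0.1, -0.8, -2.1]
opening: 0.515
grasp_force: 61.3
clock: 14.05
eef_pos: [433.7, -71.0, 40.0]
tcp_rot: [-3.142, -0.0, -0.292]
contact_force: [0.1, 0.5, -0.6]
opening: 0.511
grasp_force: 61.3
```

```bash
python3 -m handwheel '[{"trans":[2,0,0],"finger_gap":0.3},{"trans":[2,0,0],"finger_gap":0.3},{"trans":[2,0,0],"finger_gap":0.3},{"finger_gap":0.3}]'
```

```text
clock: 14.38
eef_pos: [439.6, -72.7, 40.1]
tcp_rot: [-3.142, -0.001, -0.292]
contact_force: [-0.1, -0.6, -0.7]
opening: 0.51
grasp_force: 61.3
```

```bash
python3 -m handwheel '[{"trans":[2,0,0],"finger_gap":0.3},{"trans":[2,0,0],"finger_gap":0.3},{"trans":[2,0,0],"finger_gap":0.3},{"trans":[2,0,0],"finger_gap":0.3},{"trans":[2,0,0],"finger_gap":0.3}]'
```

```text
clock: 14.8
eef_pos: [448.8, -75.5, 40.0]
tcp_rot: [-3.142, -0.0, -0.292]
contact_force: [-0.2, -0.1, 0.4]
opening: 0.511
grasp_force: 61.3
```

```bash
python3 -m handwheel '[{"trans":[2,0,0],"finger_gap":0.3},{"trans":[2,0,0],"finger_gap":0.3},{"trans":[2,0,0],"finger_gap":0.3},{"trans":[2,0,0],"finger_gap":0.3},{"trans":[2,0,0],"finger_gap":0.3}]'
```

```text
clock: 15.22
eef_pos: [458.3, -78.4, 40.0]
tcp_rot: [3.142, -0.0, -0.292]
contact_force: [-0.3, 0.3, -0.5]
opening: 0.509
grasp_force: 61.3
```

```bash
python3 -m handwheel '[{"trans":[2,0,0],"finger_gap":0.3},{"trans":[2,0,0],"finger_gap":0.3},{"trans":[2,0,0],"finger_gap":0.3},{"trans":[2,0,0],"finger_gap":0.3},{"trans":[2,0,0],"finger_gap":0.3}]'
```

```text
clock: 15.63
eef_pos: [467.9, -81.3, 40.0]
tcp_rot: [3.142, 0.0, -0.292]
contact_force: [-0.4, 0.4, 0.5]
opening: 0.513
grasp_force: 61.3
```

```bash
python3 -m handwheel '[{"trans":[2,0,0],"finger_gap":0.3},{"trans":[2,0,0],"finger_gap":0.3},{"trans":[2,0,0],"finger_gap":0.3},{"trans":[2,0,0],"finger_gap":0.3},{"trans":[2,0,0],"finger_gap":0.3}]'; python3 -m handwheel '[{"trans":[2,0,0],"finger_gap":0.3},{"trans":[2,0,0],"finger_gap":0.3},{"finger_gap":0.3}]'
```

```text
clock: 16.05
eef_pos: [477.5, -84.2, 40.0]
tcp_rot: [3.142, 0.0, -0.292]
contact_force: [0.2, -0.3, 1.1]
opening: 0.511
grasp_force: 61.4
clock: 16.3
eef_pos: [481.7, -85.4, 40.1]
tcp_rot: [-3.142, -0.001, -0.292]
contact_force: [0.2, -0.0, -0.5]
opening: 0.511
grasp_force: 61.4
```

```bash
python3 -m handwheel '[{"trans":[1.5,0,0],"finger_gap":0.3},{"trans":[1.5,0,0],"finger_gap":0.3},{"trans":[1.5,0,0],"finger_gap":0.3},{"trans":[1.5,0,0],"finger_gap":0.3},{"finger_gap":0.3}]' 30
```

```text
clock: 16.72
eef_pos: [487.3, -87.1, 40.0]
tcp_rot: [-3.142, -0.0, -0.292]
contact_force: [0.9, 0.5, 0.1]
opening: 0.516
grasp_force: 61.4
```

```bash
python3 -m handwheel '[{"trans":[0.7,0,0],"finger_gap":0.3},{"trans":[0.7,0,0],"finger_gap":0.3},{"finger_gap":0.3}]' 30
```

```text
clock: 16.97
eef_pos: [488.3, -87.4, 40.0]
tcp_rot: [3.142, -0.0, -0.292]
contact_force: [0.1, -1.1, -0.5]
opening: 0.511
grasp_force: 61.4
```

```bash
python3 -m handwheel '[{"trans":[0.7,0,0],"finger_gap":0.3},{"finger_gap":0.3}]' 30
```

```text
clock: 17.13
eef_pos: [488.9, -87.6, 40.0]
tcp_rot: [-3.142, -0.0, -0.292]
contact_force: [-0.2, -0.6, 0.7]
opening: 0.512
grasp_force: 61.4
```

```bash
python3 -m handwheel '[{"trans":[0.7,0,0],"finger_gap":0.3},{"finger_gap":0.3}]' 30
```

```text
clock: 17.3
eef_pos: [489.6, -87.8, 40.0]
tcp_rot: [-3.142, -0.0, -0.292]
contact_force: [0.3, 0.1, -0.0]
opening: 0.51
grasp_force: 61.4
```

```bash
python3 -m handwheel '[{"trans":[0.6,0,0],"finger_gap":0.3},{"finger_gap":0.3}]'
```

```text
clock: 17.47
eef_pos: [490.2, -88.0, 40.0]
tcp_rot: [-3.142, -0.0, -0.292]
contact_force: [-0.6, -0.5, 0.2]
opening: 0.51
grasp_force: 61.4
```

```bash
python3 -m handwheel '[{"trans":[0.6,0,0],"finger_gap":0.3},{"finger_gap":0.3}]'
```

```text
clock: 17.63
eef_pos: [490.8, -88.2, 40.0]
tcp_rot: [-3.142, -0.0, -0.292]
contact_force: [-0.0, 0.4, 0.9]
opening: 0.513
grasp_force: 61.4
```

```bash
python3 -m handwheel '[{"trans":[0.5,0,0],"finger_gap":0.3},{"finger_gap":0.3}]'
```

```text
clock: 17.8
eef_pos: [491.2, -88.3, 40.0]
tcp_rot: [-3.142, -0.0, -0.292]
contact_force: [-0.1, -0.1, 0.7]
opening: 0.511
grasp_force: 61.4
```

```bash
python3 -m handwheel '[{"trans":[0.5,0,0],"finger_gap":0.3},{"finger_gap":0.3}]'
```

```text
clock: 17.97
eef_pos: [491.7, -88.5, 40.0]
tcp_rot: [-3.142, -0.0, -0.292]
contact_force: [-0.1, -0.6, -0.1]
opening: 0.509
grasp_force: 61.4
```

```bash
python3 -m handwheel '[{"trans":[0.5,0,0],"finger_gap":0.3},{"finger_gap":0.3}]'
```

```text
clock: 18.13
eef_pos: [492.0, -88.5, 39.9]
tcp_rot: [3.142, 0.0, -0.292]
contact_force: [-0.1, 0.6, 0.3]
opening: 0.512
grasp_force: 61.4
```

```bash
python3 -m handwheel '[{"trans":[0.5,0,0],"finger_gap":0.3},{"finger_gap":0.3}]'
```

```text
clock: 18.3
eef_pos: [492.0, -88.6, 39.9]
tcp_rot: [3.141, 0.001, -0.292]
contact_force: [-2.9, 1.3, 1.4]
opening: 0.508
grasp_force: 61.5
```

Contact with the stop is exactly where expected. Releasing gradually.

```bash
python3 -m handwheel '[{"trans":[0.3,0,0.3],"finger_gap":0.3},{"trans":[0,0,0.3],"finger_gap":0.3},{"finger_gap":0.3}]' 30; python3 -m handwheel '[{"finger_gap":0.56},{"finger_gap":0.6},{"finger_gap":0.75},{"finger_gap":0.8},{"finger_gap":0.8}]'; python3 -m handwheel '[{"trans":[0,0,-3],"finger_gap":0.8},{"trans":[0,0,-10],"finger_gap":0.8},{"trans":[0,0,-30],"finger_gap":0.8},{"trans":[0,0,-30],"finger_gap":0.8},{"trans":[0,0,-30],"finger_gap":0.8}]'; python3 -m handwheel '[{"trans":[-30,0,-10],"finger_gap":1},{"finger_gap":1},{"finger_gap":1},{"finger_gap":1}]'
python3 - <<'E'
from h import *
p=cams.camera_params("wrist");f=cams.grab_frame("wrist");cv2.imwrite("pics/w9.png",f[:,:,::-1]);np.save("w9.npy",p)
E
```

```text
clock: 18.55
eef_pos: [492.1, -88.6, 39.2]
tcp_rot: [3.141, 0.001, -0.292]
contact_force: [-5.1, 0.6, 3.2]
opening: 0.512
grasp_force: 61.6
clock: 18.97
eef_pos: [493.3, -88.9, 39.5]
tcp_rot: [-3.142, -0.001, -0.292]
contact_force: [0.0, 0.0, 0.8]
opening: 0.8
grasp_force: 0.0
clock: 19.38
eef_pos: [492.5, -88.7, 144.1]
tcp_rot: [3.142, 0.001, -0.292]
contact_force: [0.5, -0.7, -0.3]
opening: 0.801
grasp_force: 0.0
clock: 19.72
eef_pos: [464.5, -80.2, 152.8]
tcp_rot: [-3.141, -0.001, -0.292]
contact_force: [0.6, -0.4, -0.1]
opening: 1.004
grasp_force: 0.0
```

View pics/w9.png

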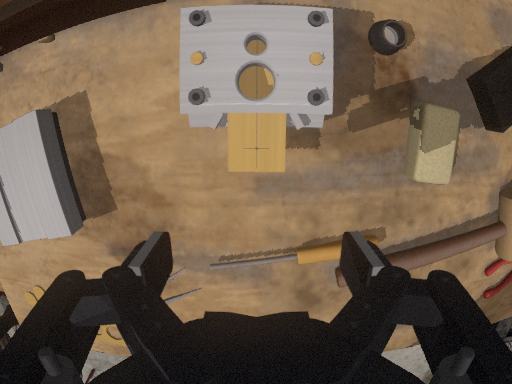

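The strip sits straight in the slot, visible in columns 228–286 with its outer end at row 172. The other things are where they were. Checking how far it stands out.

Run:
```python
from h import *
p=np.load("w9.npy",allow_pickle=True).item()
E=plane(p,[[228.5,172],[285.5,172]],38.5,True)[:,:2];F=plane(p,[[180,113],[333,111.5]],61,True)[:,:2]
u=np.array([np.cos(.2923),-np.sin(.2923)]);v=np.array([-u[1],u[0]])
for M in(F.mean(0),np.array([525.1,-98.4])): d=E.mean(0)-M;print("standing out",-d@u,"lateral",d@v,"middle x",55+d@u)
print(np.linalg.norm(E[0]-E[1]),np.linalg.norm(F[0]-F[1]),F.mean(0))
```

```text
standing out 50.13386007081477 lateral -0.43283471075854607 middle x 4.8661399291852305
standing out 49.13960364214782 lateral -0.44034900324572773 middle x 5.860396357852181
46.6157339467041 111.33014561961087 [526.04991842 -98.69369595]
```

Vision says 49–50 mm stands out, against 48 ideal, which is in tolerance but with little margin. A gentle nudge with shut fingers will confirm it.

```bash
python3 -m handwheel '[{"trans":[-9,0,0],"finger_gap":0},{"finger_gap":0},{"finger_gap":0},{"finger_gap":0},{"finger_gap":0}]' 30; python3 -m handwheel '[{"finger_gap":0},{"trans":[0,0,35],"finger_gap":0},{"trans":[0,0,35],"finger_gap":0},{"trans":[0,0,28],"finger_gap":0},{"finger_gap":0}]'; python3 -m handwheel '[{"trans":[1,0,0],"finger_gap":0},{"trans":[1,0,0],"finger_gap":0},{"trans":[1,0,0],"finger_gap":0},{"trans":[1,0,0],"finger_gap":0},{"finger_gap":0}]'
```

```text
clock: 20.18
eef_pos: [455.6, -77.6, 152.2]
tcp_rot: [3.142, 0.0, -0.292]
contact_force: [-0.3, 0.2, 0.3]
opening: 0.299
grasp_force: 0.0
clock: 20.6
eef_pos: [452.5, -77.1, 50.4]
tcp_rot: [3.141, 0.007, -0.292]
contact_force: [-1.0, 0.6, -1.0]
opening: 0.003
grasp_force: 0.0
clock: 21.02
eef_pos: [460.6, -78.9, 55.7]
tcp_rot: [-3.141, -0.003, -0.292]
contact_force: [-0.2, -0.9, 0.3]
opening: 0.006
grasp_force: 0.0
```

```bash
python3 -m handwheel '[{"trans":[0.7,0,1],"finger_gap":0},{"trans":[0.7,0,0],"finger_gap":0},{"trans":[0.7,0,0],"finger_gap":0},{"trans":[0.7,0,0],"finger_gap":0},{"finger_gap":0}]'
```

```text
clock: 21.43
eef_pos: [462.2, -79.6, 53.4]
tcp_rot: [-3.142, -0.0, -0.292]
contact_force: [-0.0, 0.9, 0.8]
opening: -0.003
grasp_force: 0.0
```

```bash
python3 -m handwheel '[{"trans":[0.7,0,0],"finger_gap":0},{"trans":[0.7,0,0],"finger_gap":0},{"trans":[0.7,0,0],"finger_gap":0},{"finger_gap":0}]'
```

```text
clock: 21.77
eef_pos: [464.2, -80.2, 53.4]
tcp_rot: [3.142, -0.0, -0.292]
contact_force: [0.2, -0.3, 0.0]
opening: 0.0
grasp_force: 0.0
```

```bash
python3 -m handwheel '[{"trans":[0.7,0,0],"finger_gap":0},{"trans":[0.7,0,0],"finger_gap":0},{"finger_gap":0}]'
```

```text
clock: 22.02
eef_pos: [465.5, -80.6, 53.4]
tcp_rot: [-3.142, -0.0, -0.292]
contact_force: [0.1, 0.2, -0.3]
opening: 0.004
grasp_force: 0.0
```

```bash
python3 -m handwheel '[{"trans":[0.7,0,0],"finger_gap":0},{"trans":[0.7,0,0],"finger_gap":0},{"finger_gap":0}]'
```

```text
clock: 22.27
eef_pos: [466.9, -81.0, 53.4]
tcp_rot: [-3.142, -0.0, -0.292]
contact_force: [0.8, -0.0, 0.2]
opening: -0.001
grasp_force: 0.0
```

```bash
python3 -m handwheel '[{"trans":[0.7,0,0],"finger_gap":0},{"finger_gap":0}]'
```

```text
clock: 22.43
eef_pos: [467.5, -81.2, 53.4]
tcp_rot: [3.142, -0.0, -0.292]
contact_force: [-0.2, 0.4, 0.2]
opening: -0.002
grasp_force: 0.0
```

```bash
python3 -m handwheel '[{"trans":[0.6,0,0],"finger_gap":0},{"finger_gap":0}]'
```

```text
clock: 22.6
eef_pos: [468.1, -81.3, 53.4]
tcp_rot: [-3.142, -0.0, -0.292]
contact_force: [0.4, 0.1, 0.7]
opening: -0.003
grasp_force: 0.0
```

```bash
python3 -m handwheel '[{"trans":[0.5,0,0],"finger_gap":0},{"finger_gap":0}]'
```

```text
clock: 22.77
eef_pos: [468.5, -81.5, 53.4]
tcp_rot: [3.142, 0.0, -0.292]
contact_force: [0.0, -0.2, -0.2]
opening: -0.0
grasp_force: 0.0
```

```bash
python3 -m handwheel '[{"trans":[0.5,0,0],"finger_gap":0},{"finger_gap":0}]'
```

```text
clock: 22.93
eef_pos: [468.6, -81.6, 53.3]
tcp_rot: [3.142, 0.001, -0.292]
contact_force: [-1.4, 0.3, 0.3]
opening: -0.003
grasp_force: 0.7
```

```bash
python3 -m handwheel '[{"trans":[0.5,0,0],"finger_gap":0},{"finger_gap":0}]'
```

```text
clock: 23.1
eef_pos: [468.6, -81.6, 53.2]
tcp_rot: [3.141, 0.002, -0.292]
contact_force: [-2.6, 1.6, 1.0]
opening: -0.003
grasp_force: 1.7
```

```bash
python3 -m handwheel '[{"trans":[0.4,0,0],"finger_gap":0},{"finger_gap":0}]'
```

```text
clock: 23.27
eef_pos: [468.7, -81.6, 53.1]
tcp_rot: [3.141, 0.002, -0.292]
contact_force: [-4.7, 1.3, 0.5]
opening: -0.005
grasp_force: 2.6
```

The strip resists firmly, so it is fully home at the stop. Backing off and handing in.

```bash
python3 -m handwheel '[{"trans":[-5,0,0],"finger_gap":0},{"trans":[-8,0,0],"finger_gap":0},{"trans":[0,0,-30],"finger_gap":0},{"trans":[0,0,-40],"finger_gap":0},{"trans":[0,0,-30],"finger_gap":0}]'; python3 -m handwheel '[{"finger_gap":0},{"finger_gap":0},{"finger_gap":0},{"finger_gap":0}]'
python3 - <<'E'
from h import *
p=cams.camera_params("wrist");f=cams.grab_frame("wrist");h=cv2.cvtColor(f,cv2.COLOR_RGB2HSV);H,S,V=[h[...,i].astype(int) for i in range(3)]
for c in blobs((abs(H-21)<6)&(S>110)&(V>190),800):
    print(cv2.boundingRect(c),*rect(plane(p,c[:,0,:],38.5,True)))
print(r.sign_off())
E
```

```text
clock: 23.68
eef_pos: [457.1, -78.0, 155.2]
tcp_rot: [-3.142, -0.001, -0.292]
contact_force: [0.9, 0.6, 0.4]
opening: 0.005
grasp_force: 0.0
clock: 24.02
eef_pos: [456.4, -77.9, 152.4]
tcp_rot: [3.141, 0.002, -0.292]
contact_force: [0.3, 0.7, -0.7]
opening: -0.0
grasp_force: 0.0
(227, 101, 59, 61) [501.7 -91.1] [48.2 46. ] -17.43
the job is handed in; nothing more can be done
None
```

The strip is home against the stop in the disc cutter, released, with 48 mm standing out as it should; I handed the job in at about 24 s of the 64 s allowed. I kept wrist forces to about 11 N pressing and about 6 N feeding, and the other things looked unmoved in the last pictures.

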